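Top the specimen column and hold a probe in its port

ROBOT

A 6-joint arm with a two-finger parallel gripper is mounted at the origin on a cart in front of the work surface, level with it; the furniture and walls round the work are solid. World frame = base frame: x ahead of the robot, y to its left, z up, the work surface at z = 0. Lengths are in mm, angles in rad, forces in N, time in s.
With the tool pointing down it reaches from about 300 to 775 mm from the base axis. Payload 14.6 kg.
Tool frame: the origin (TCP) lies on the centre line of the jaws, within the pads' length; the fingertips stand 8 mm ahead of it and the grasp point (between the pads) lies 11 mm behind it; z points along the fingers, y is the line along which they close (so a half turn about z gives the same grasp; the last joint's range is limited). The gripper opens to 94 mm and grips with 3 to 60 N. Pads are 16 mm wide; open, the fingers measure 119 mm over their backs; the gripper's body (75 mm by 177 mm) begins 78 mm behind the grasp point.
Start: joints at [1.12, 0.3, 1.521, -0, 1.321, -0.067], TCP at [205.942, 509.978, 213.446] pointing down, gripper open.
Joint ranges: [-3.03, 3.03], [-0.79, 2.21], [0.23, 2.52], [-1.04, 4.18], [0, 3.07], [-2.55, 2.55]. Speed limits (rad/s): [2.22, 2.22, 2.57, 3.14, 3.14, 3.14].

INTERFACE

Orientations are given as [roll, pitch, yaw] about the fixed x, y, z axes, in that order (R = Rz(yaw) Ry(pitch) Rx(roll)).
In Python, from cell import manip gives the robot as it stands.
- The arm moves only by the tool jog_arm, never from a script. Its argument "rows" is one flat list of numbers, 7 for each row, row after row: the shift along the world's x, y, z in cm, then the turn, a rotation vector about the world's x, y, z in rad, then the closure, from 0 (fully open) to 1 (shut). In form: [dx, dy, dz, rx, ry, rz, fingers, dx, dy, dz, rx, ry, rz, fingers, ...]. A call has 1 to 20 rows; each row shifts and turns the commanded pose from where the row before left it; what a row does not reach is not made up. A row lasts 1/12 s, in which the tool goes at most 41.7 mm and 7.16 degrees, less where a joint would pass 70% of its speed; a pose out of reach is approached as far as the arm can. A call with a gripper value outside its range is refused whole. The fingers move at their own pace and stop on an object; "newtons" is the grip in N (left out, the last holds). Time passes only in rows, so rows that do not move let the fingers close. It gives the time, the measured TCP pose, the force, the opening and the grip force at its end, in the units of the state.
- manip.read_state(): the state, without advancing time (a new reading comes with each control period).
- manip.camera(name): name is "scene" or "top"; returns (picture, depth): 384x512x3 uint8, blue, green, red; 384x512 float32, mm along the optical axis (not along the pixel's ray), 0 where there is no reading.
- manip.camera_model(name): a dict with "K" (3x3 intrinsics, pixels), "k1" (the pictures are not rectified: a ray, as slopes to the right and down, at radius r is drawn at 1 + k1 r^2 times it, then the intrinsics apply), "R" (3x3) and "t" (3): a world point X has camera coordinates R X + t. Camera axes: x right, y down, z forward; pixel columns grow to the right and rows downward; lengths in mm; the calibration is good to about 2 mm. A picture is of the moment at which its call begins. camera_model takes no time and is no camera call.
- manip.sign_off(): hands the job in; it is judged then, once.
The state is a dict: "clock": time; "joints": joint angles; "qd": joint speeds; "effort": joint torques, N m; "eef_pos": TCP position; "eef_rot": TCP orientation; "wrist_force": force on the tool from outside, world axes, zero at the start; "moment": the same for the moment, N m; "finger_gap": finger opening in mm; "finger_force": force on a finger pad.
Only numpy, scipy, OpenCV 4.12 (cv2) and the standard library are available. Lean on these libraries where they do the work, as an engineer would, in place of code of your own. Each camera call takes 0.05 s, during which the arm holds its last target. There are 200 camera calls.

TASK

Set the specimen box that has the round probe port in its lid squarely on top of the column of closed boxes and let go of it. Then lift the probe thermometer out of its rest, lower its stem through the port without ever touching the box, and finish still holding it there by its body: upright, centred in the port, still, the tip about midway between the lid and the floor inside the box. Leave the other single box (plain lid), the column and the things standing around where they are.

Things in the scene. Friction and masses are not known exactly. Their poses are not given: they have to be found in the camera images.
- port_box: the box to stack, loose at the front: closed aluminium box 84 (x) x 56 (y) x 40 (z) mm, about 0.25 kg, straight sides (grip across the 56 mm), a round steel port bush standing 8 mm up from its lid, off centre. Origin: centre of the underside; z up. Hollow: floor and lid 4 mm thick. Either way round on the column is right
- port (a point): centre of the mouth of the port, on the bush's upper rim: in port_box at x = +16, y = 0, z = 48 mm. The bush is 24 mm across outside; the bore is 16 mm in diameter and 12 mm deep, down to the lid's underside; the box's inner floor lies 44 mm below the mouth, so midway between lid and floor is 28 mm below the mouth.
- mid_box: upper box of the column (two closed plain boxes, one on the other, loose but heavy, about 0.8 and 1.2 kg): same 84 x 56 x 40 mm, plain lid, flat top at z = 80 mm. Origin: centre of its underside (40 mm up); x along the 84 mm, z up.
- plain_box: the other single closed box, same 84 x 56 x 40 mm, flat lid without port; stays where it is. Origin: centre of the underside.
- thermometer: loose yellow probe thermometer upright in the rest, stem down, 0.06 kg, 176 mm long. Its x axis points up along the stem; y: body's width (24 mm); z: thickness (16 mm). Body 62 mm long, in line with the stem (3.6 mm thick, 102 mm long, then a collar 12 mm wide). Body's underside 130, top 192 mm above the worktop. Origin 88 mm above the tip, 8 mm off the axis to -z
- tip (a point): lower end of the stem, on its axis
- stem (a point): point on the stem's axis 30 mm above the tip
- grip (a point): point on the axis in the body, 154 mm above the tip and 22 mm below the body's top: where to grip, across the 16 mm thickness (the thermometer's z axis)
- rest: fixed stand: foot 80 (x) x 100 (y) x 10 mm, two posts, a shelf 34 x 94 mm, 12 mm thick, top at 130 mm. The thermometer's collar sits in a square hole 13.5 mm wide in the middle of the shelf, its body stands on it; lift it straight up at least 120 mm to clear. Origin: centre of the foot's underside
- logger: black data logger 100 x 62 x 30 mm lying behind, bystander; origin: centre of its underside
- pen_red: red pen 141 x 11 x 12 mm lying among the task's things, bystander; origin: its middle, underside

How it is judged (in metres and radians):
On the way, in this order (a step that is already met when the one before it is completed fails the run):
1. the box with the port stands squarely on the column, let go and at rest (horizontal distance between port_box and mid_box below 0.006 m and angle between the x axis of port_box and the x axis of mid_box, either way round below 0.1 rad and z of port_box in the frame of mid_box between 0.037 and 0.043 m and contact force between each of the arm, the fingers and port_box below 0.1 N and linear speed of port_box below 0.02 m/s), for 0.2 s.
2. the thermometer is lifted out of its rest, tip above the height of the port (z of tip in the frame of port above 0.003 m and contact force between the fingers and thermometer above 1 N), for 0.1 s.
At the end, for the whole second after the job is handed in: Ported box rests on the column, centres within 6 mm, sides within 0.1 rad, not touched by the robot. Fingers hold the thermometer still, upright within 0.1 rad; tip 19 to 37 mm below the port's mouth; tip and the point 30 mm above it within 4 mm of the port's axis (horizontal distance between port_box and mid_box below 0.006 m and angle between the x axis of port_box and the x axis of mid_box, either way round below 0.1 rad and z of port_box in the frame of mid_box between 0.037 and 0.043 m and contact force between each of the arm, the fingers and port_box below 0.1 N and contact force between the fingers and thermometer above 1 N and horizontal distance between each of tip, stem and port below 0.004 m and angle between thermometer's own x axis and vertical below 0.1 rad and z of tip in the frame of port between -0.037 and -0.019 m and linear speed of thermometer below 0.01 m/s); the arm keeps its last pose, push and grip.
It fails at once if the thermometer touches the box with the port (contact force between thermometer and port_box above 0.1 N).
It fails at once if the column is pushed more than 12 mm (distance of mid_box from where it was at the start of the episode above 0.012 m).
It fails at once if the plain box is moved more than 20 mm (distance of plain_box from where it was at the start of the episode above 0.02 m).
It fails at once if a bystander is moved more than 30 mm (distance of any of logger, pen_red from where it was at the start of the episode above 0.03 m).
It also fails if it takes over 54 s, if anything falls off the work surface, if the arm or the gripper's body presses on something with over 40 N, if the wrist force passes 120 N, or if a joint passes its speed limit or range.

## Working session

There is one attempt and no reset: what is moved stays moved. The work goes in short steps, Python scripts to look and compute and a tool call to move; the robot and the scene stay as the last step left them, time stands still between calls to the robot, and variables do not carry over. Pictures are saved under pics/ and viewed, at most 13 in all, crops included, and the job is handed in when it is done.

Besides the shell and the picture viewer there is one more tool, called by a JSON object that holds its "api" and its "payload", one argument or row to a line. jog_arm: Moves the arm, as the interface text tells. Its arguments: {"type":"object","properties":{"rows":{"type":"array"},"newtons":{"type":"number"}},"required":["rows"]}

```bash
mkdir -p pics
cat > h.py <<'E'
import numpy as np, cv2
from cell import manip
def ray(name,uv):
    m=manip.camera_model(name);K=np.array(m["K"]);R=np.array(m["R"]);t=np.array(m["t"]);k=m["k1"]
    uv=np.atleast_2d(np.float64(uv))
    n=cv2.undistortPoints(uv[:,None],K,np.array([k,0,0,0,0.]))[:,0]
    d=np.c_[n,np.ones(len(n))]@R
    return -R.T@t,d
def onplane(name,uv,z):
    c,d=ray(name,uv); return c+d*((z-c[2])/d[:,2:])
def cloud(name,dep):
    v,u=np.mgrid[:384,:512]; c,d=ray(name,np.c_[u.ravel(),v.ravel()])
    return (c+d*dep.reshape(-1,1)).reshape(384,512,3)
E
python3 - <<'E'
from h import *
for n in("scene","top"):
    p,d=manip.camera(n);cv2.imwrite(f"pics/{n}0.png",p);np.save(f"pics/{n}0.npy",d)
    m=manip.camera_model(n);print(n,np.round(-np.array(m["R"]).T@m["t"]),np.round(m["K"][0][0]),m["k1"],(d==0).mean())
print(manip.read_state())
E
```

```text
scene [ -15. -544.  883.] 418.0 -0.12397346355202105 0.0038299560546875
top [ 423.   49. 1000.] 386.0 0.010737504031178033 0.004063924153645833
{'clock': 0.1, 'joints': array([ 1.12041046e+00,  3.00381651e-01,  1.52146735e+00,  7.29315435e-07,
        1.32069542e+00, -6.65686031e-02]), 'qd': array([ 0.00020726,  0.00043054, -0.00209644, -0.00104975,  0.00020329,
        0.0001913 ]), 'effort': array([ 8.40295779e-04, -5.32649946e+01, -3.53281474e+01,  7.08629144e-02,
        2.35951989e-02, -1.16098363e-04]), 'eef_pos': array([205.85157406, 509.80351392, 212.98350478]), 'eef_rot': array([-3.14064305e+00, -6.40153610e-05,  2.75777518e+00]), 'wrist_force': array([ 0.44224991, -0.68467219,  0.09874256]), 'moment': array([-0.02357726,  0.00665438, -0.00612949]), 'finger_force': 0.0, 'finger_gap': 93.76613123800924}
```

View pics/top0.png

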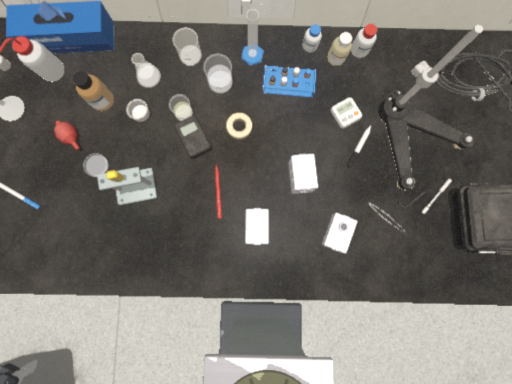

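View pics/scene0.png

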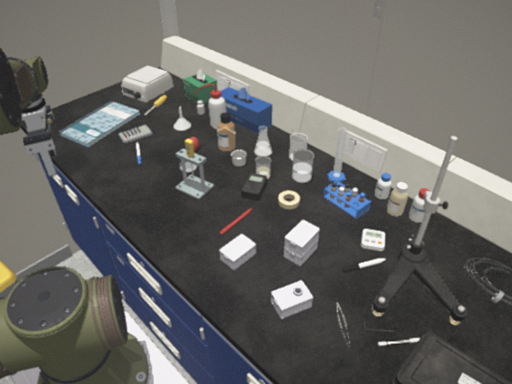

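The top view shows the port box at (340,233), with its bush at about (342,227). The plain box is at (257,226), the column at (304,173), the thermometer at (113,175) in the rest at (135,185), the pen at (218,192) and the logger at (193,138). The scene view agrees, with the port box at (292,299), the column at (302,242) and the rest at (193,175).

Run:
```python
from h import *
P={n:cv2.imread(f"pics/{n}0.png") for n in("top","scene")};D={n:np.load(f"pics/{n}0.npy") for n in P}
C={n:cloud(n,D[n]) for n in P}
boxes={"port":((340,233),40),"plain":((257,226),40),"col":((304,173),80)}
for k,(uv,z) in boxes.items():
    g=P["top"].min(2)
    m=np.zeros((384,512),np.uint8); u,v=uv; m[v-30:v+30,u-30:u+30]=(g[v-30:v+30,u-30:u+30]>120)
    # keep only lid pixels by depth
    zz=C["top"][...,2]; 
    print(k,"median top z",np.median(zz[v-5:v+5,u-8:u+2]))
    m2=((m>0)&(abs(zz-z)<14)).astype(np.uint8)
    for mm in(m,m2):
        c=max(cv2.findContours(mm,cv2.RETR_EXTERNAL,cv2.CHAIN_APPROX_NONE)[0],key=cv2.contourArea)
        w=onplane("top",c[:,0],z)[:,:2].astype(np.float32)
        r=cv2.minAreaRect(w);print("  ",np.round(r[0],1),np.round(r[1],1),round(r[2],1))
# colour-based thermometer
for n in P:
    h=cv2.cvtColor(P[n],cv2.COLOR_BGR2HSV)
    m=((h[...,0]>18)&(h[...,0]<35)&(h[...,1]>140)&(h[...,2]>120)).astype(np.uint8)
    k,l,s,c=cv2.connectedComponentsWithStats(m)
    for i in range(1,k):
        if s[i,4]>15: print(n,s[i],c[i],np.round(np.median(C[n][l==i],0)),np.round(C[n][l==i].max(0)))
a=cv2.resize(P["top"][150:215,85:165],None,fx=6,fy=6,interpolation=cv2.INTER_CUBIC)
b=cv2.resize(P["scene"][130:200,165:220],None,fx=5.57,fy=5.57,interpolation=cv2.INTER_CUBIC)
e=cv2.resize(P["top"][145:260,235:365],None,fx=1.6,fy=1.6)
b=b[:390];cv2.imwrite("pics/crop.png",np.hstack([a[:390],b]))
```

```text
port median top z 39.96684885326874
   [ 456.8 -168.3] [64.2 91.9] 69.9
   [ 456.2 -168.7] [58.6 91.3] 70.9
plain median top z 39.37463120300362
   [466.3  37.5] [91.2 57.3] 1.4
   [468.8  36.3] [86.3 54.8] 1.4
col median top z 79.56176407547599
   [597.1 -71.9] [96.5 65.5] 6.8
   [600.7 -73.9] [89.5 57.5] 6.6
top [107 170  16  10  87] [113.52873563 174.59770115] [563. 346. 187.] [573. 359. 193.]
scene [155  96  11   9  27] [160.44444444 100.44444444] [813. 913.  18.] [853. 933.  25.]
scene [  0 261  16  30 227] [  5.53303965 276.20264317] [ -55.  840. -383.] [ -27.  951. -372.]
```

View pics/crop.png

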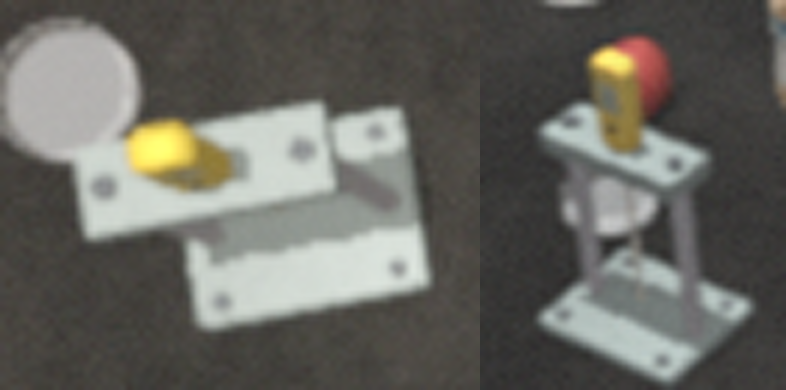

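The crop shows the thermometer body standing in the shelf. Its width runs along the shelf and its thin side across it, and a beaker stands behind the left end. The grip therefore closes roughly along the rest's x axis. Next I refine the boxes.

```bash
cat > box.py <<'E'
from h import *
def lid(n,p,uv,z,thr,s=4,r=36):
    u,v=uv; g=cv2.cvtColor(p,cv2.COLOR_BGR2GRAY)[v-r:v+r,u-r:u+r]
    g=cv2.resize(g,None,fx=s,fy=s,interpolation=cv2.INTER_CUBIC)
    m=cv2.morphologyEx((g>thr).astype(np.uint8),cv2.MORPH_CLOSE,np.ones((41,41),np.uint8)) if n=="top" else (g>thr).astype(np.uint8)
    c=max(cv2.findContours(m,cv2.RETR_EXTERNAL,cv2.CHAIN_APPROX_NONE)[0],key=cv2.contourArea)
    q=(c[:,0]+.5)/s-.5+np.array([u-r,v-r])
    w=onplane(n,q,z)[:,:2].astype(np.float32)
    M=cv2.moments(w[:,None]); return cv2.minAreaRect(w),(M["m10"]/M["m00"],M["m01"]/M["m00"]),abs(M["m00"])
E
python3 - <<'E'
from box import *
P={n:cv2.imread(f"pics/{n}0.png") for n in("top","scene")}
B={"top":{"port":((340,233),40),"plain":((257,226),40),"col":((304,173),80)},"scene":{"port":((292,294),40),"plain":((238,248),40),"col":((302,235),80)}}
for n in P:
  for k,(uv,z) in B[n].items():
    for t in (215,230,240):
      r,c,a=lid(n,P[n],uv,z,t); print(n,k,t,np.round(r[0],1),np.round(r[1],1),round(r[2],1),np.round(c,1),round(a))
  if 1:
    T=[cv2.resize(P[n][v-30:v+30,u-30:u+30],None,fx=4.4,fy=4.4,interpolation=cv2.INTER_CUBIC) for (u,v),z in B[n].values()]
    T=np.hstack(T)
    globals()["o"]=T if n=="top" else np.vstack([o,T])
cv2.imwrite("pics/crop2.png",o)
E
```

```text
top port 215 [ 456.1 -170. ] [57.3 88.3] 70.0 [ 456.3 -170. ] 4753
top port 230 [ 456.2 -170. ] [56.4 86.9] 70.3 [ 456.3 -170.1] 4613
top port 240 [ 456.4 -170.1] [55.7 85.9] 70.0 [ 456.4 -170.2] 4503
top plain 215 [467.6  37.5] [88.2 54.9] 1.0 [467.5  37.2] 4624
top plain 230 [467.6  37.2] [87.  54.3] 1.0 [467.4  37.1] 4500
top plain 240 [467.3  37.2] [86.3 53.1] 1.0 [467.5  37.1] 4376
top col 215 [600.2 -74.5] [86.7 56. ] 6.5 [600.2 -74.4] 4561
top col 230 [600.3 -74.6] [85.4 55. ] 6.5 [600.2 -74.4] 4415
top col 240 [600.3 -74.7] [84.1 54.1] 6.6 [600.4 -74.6] 4310
scene port 215 [ 460.7 -170.4] [56.9 85.8] 70.0 [ 460.8 -170.4] 4635
scene port 230 [ 461.  -170.2] [55.8 84. ] 70.2 [ 461.  -170.3] 4433
scene port 240 [ 461.4 -170. ] [54.5 83.2] 70.4 [ 461.1 -170.1] 4221
scene plain 215 [471.4  36.5] [84.7 55.8] 1.5 [471.5  36.3] 4513
scene plain 230 [471.8  36.5] [82.6 54.4] 1.4 [471.6  36.4] 4296
scene plain 240 [471.9  36.6] [81.3 53.2] 1.5 [471.9  36.5] 4081
scene col 215 [604.3 -75.1] [84.4 55.7] 6.7 [604.3 -75.3] 4516
scene col 230 [604.6 -75.1] [82.7 54.2] 6.1 [604.4 -75.2] 4305
scene col 240 [604.7 -75. ] [80.9 53.8] 6.7 [604.6 -75.2] 4115
```

View pics/crop2.png

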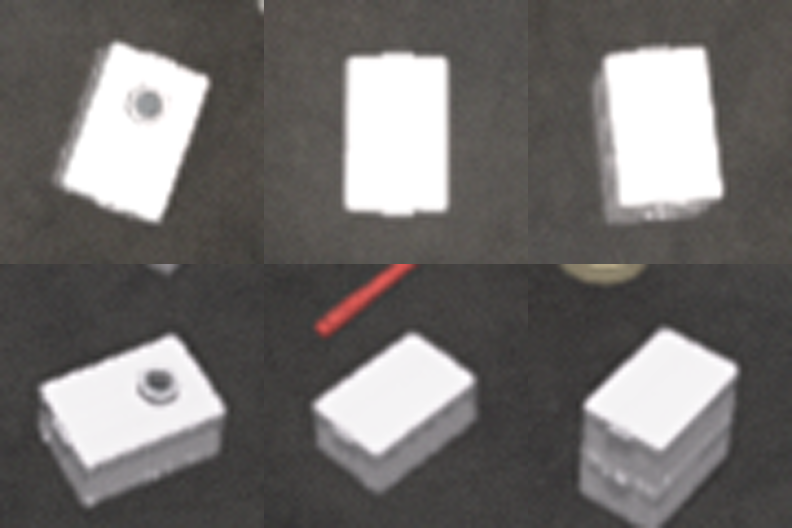

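The crops show the lids sharply, and the port sits toward +x. The two views agree on the port box at about (458.7,-170) with yaw -19.8°, and the column at about (602.4,-74.8) with yaw +6.5°. I'll move above the port box.

{"api": "jog_arm", "payload": {
  "rows": [1.27,-3.4,-0.3,0,0,0.002,0,1.27,-3.4,-0.3,0,0,0.002,0,1.27,-3.4,-0.3,0,0,0.002,0,1.27,-3.4,-0.3,0,0,0.002,0,1.27,-3.4,-0.3,0,0,0.002,0,1.27,-3.4,-0.3,0,0,0.002,0,1.27,-3.4,-0.3,0,0,0.002,0,1.27,-3.4,-0.3,0,0,0.002,0,1.27,-3.4,-0.3,0,0,0.002,0,1.27,-3.4,-0.3,0,0,0.002,0,1.27,-3.4,-0.3,0,0,0.002,0,1.27,-3.4,-0.3,0,0,0.002,0,1.27,-3.4,-0.3,0,0,0.002,0,1.27,-3.4,-0.3,0,0,0.002,0,1.27,-3.4,-0.3,0,0,0.002,0,1.27,-3.4,-0.3,0,0,0.002,0,1.27,-3.4,-0.3,0,0,0.002,0,1.27,-3.4,-0.3,0,0,0.002,0,1.27,-3.4,-0.3,0,0,0.002,0,0,0,0,0,0,0,0]
}}

```text
clock: 1.77
eef_pos: [448.1, -140.3, 155.5]
eef_rot: [-3.141, -0.0, 2.793]
wrist_force: [0.1, 0.5, -0.5]
finger_gap: 94.2
finger_force: 0.0
```

{"api": "jog_arm", "payload": {
  "rows": [0.5,-1.5,-2.5,0,0,0.002,0,0.5,-1.5,-2.5,0,0,0,0,0,0,-2,0,0,0,0,0,0,0,0,0,0,0,0,0,0,0,0,0,0]
}}

```text
clock: 2.18
eef_pos: [456.8, -165.5, 86.2]
eef_rot: [3.141, -0.002, 2.798]
wrist_force: [0.4, 0.6, 0.3]
finger_gap: 93.8
finger_force: 0.0
```

{"api": "jog_arm", "payload": {
  "rows": [0.2,-0.45,-2,0,0,0,0,0,0,-2,0,0,0,0,0,0,-2,0,0,0,0,0,0,-1,0,0,0,0,0,0,-0.1,0,0,0,0,0,0,0,0,0,0,0,0,0,0,0,0,0,0]
}}

```text
clock: 2.77
eef_pos: [460.0, -170.7, 16.9]
eef_rot: [-3.141, 0.002, 2.798]
wrist_force: [-0.7, 0.4, 0.2]
finger_gap: 94.1
finger_force: 0.0
```

{"api": "jog_arm", "payload": {
  "newtons": 25,
  "rows": [0,0,0,0,0,0,1,0,0,0,0,0,0,1,0,0,0,0,0,0,1,0,0,0,0,0,0,1,0,0,0,0,0,0,1,0,0,0,0,0,0,1,0,0,0,0,0,0,1,0,0,0,0,0,0,1]
}}

```text
clock: 3.43
eef_pos: [459.3, -170.6, 15.5]
eef_rot: [-3.142, 0.0, 2.798]
wrist_force: [-0.0, 0.2, 2.0]
finger_gap: 55.6
finger_force: 25.0
```

{"api": "jog_arm", "payload": {
  "rows": [0,0,1.5,0,0,0,1,0,0,2.5,0,0,0,1,0,0,2.5,0,0,0,1,0,0,2.5,0,0,0,1,0,0,2.5,0,0,0,1,1.5,1,0.5,0,0,0.05,1,1.5,1,0,0,0,0.05,1,1.5,1,0,0,0,0.05,1,1.5,1,0,0,0,0.05,1,1.5,1,0,0,0,0.05,1,1.5,1,0,0,0,0.05,1,1.5,1,0,0,0,0.05,1,1.5,1,0,0,0,0.05,1,1.3,1,0,0,0,0.06,1,1,0.5,0,0,0,0,1,0,0,0,0,0,0,1,0,0,0,0,0,0,1,0,0,0,0,0,0,1]
}}

```text
clock: 4.93
eef_pos: [601.6, -75.8, 135.1]
eef_rot: [3.141, -0.001, -3.026]
wrist_force: [-1.2, 0.2, -1.9]
finger_gap: 55.8
finger_force: 25.0
```

Run:
```python
from h import *
s=manip.read_state();print(s["eef_pos"],s["eef_rot"])
T=[]
for n,(u,v) in(("top",(304,173)),("scene",(302,225))):
    p,d=manip.camera(n);cv2.imwrite(f"pics/{n}1.png",p);np.save(f"pics/{n}1.npy",d)
    T.append(cv2.resize(p[v-50:v+50,u-50:u+50],None,fx=4,fy=4,interpolation=cv2.INTER_CUBIC))
cv2.imwrite("pics/crop3.png",np.hstack(T))
```

```text
[601.56414182 -75.84687405 135.09509082] [ 3.14142382e+00 -9.28860609e-04 -3.02598759e+00]
```

View pics/crop3.png

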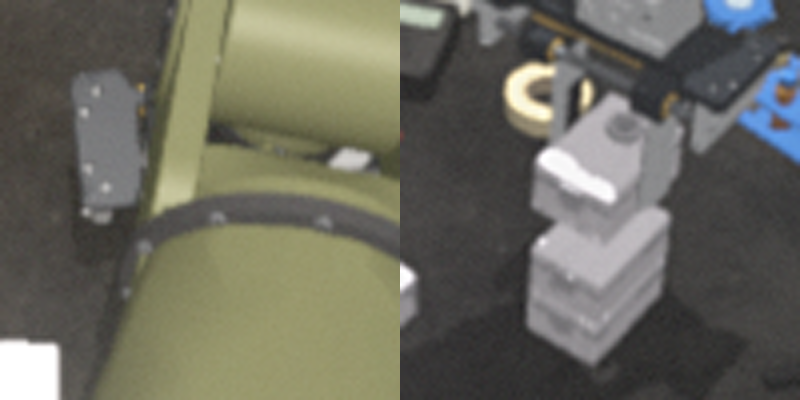

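The scene view shows the box held level and aligned above the column, at crop (600,170) with the column below it at (600,250). The arm blocks the top view. I'll correct by (+1.6, +1.1) mm and lower it.

{"api": "jog_arm", "payload": {
  "rows": [0.16,0.11,0,0,0,0,1,0,0,-1,0,0,0,1,0,0,-1,0,0,0,1,0,0,-0.8,0,0,0,1,0,0,-0.6,0,0,0,1,0,0,-0.3,0,0,0,1,0,0,-0.1,0,0,0,1,0,0,-0.1,0,0,0,1,0,0,0,0,0,0,1,0,0,0,0,0,0,1]
}}

```text
clock: 5.87
eef_pos: [604.0, -74.4, 96.8]
eef_rot: [-3.141, 0.001, -3.025]
wrist_force: [-0.8, -0.2, -2.4]
finger_gap: 55.9
finger_force: 25.0
```

Run:
```python
from h import *
s=manip.read_state();print(s["eef_pos"],s["eef_rot"],s["wrist_force"])
p,d=manip.camera("scene");cv2.imwrite("pics/scene2.png",p)
u,v=302,225
cv2.imwrite("pics/crop4.png",cv2.resize(p[v-40:v+50,u-45:u+45],None,fx=6,fy=6,interpolation=cv2.INTER_CUBIC))
```

```text
[603.99574595 -74.44377581  96.78034715] [-3.14142189e+00  5.15456074e-04 -3.02535975e+00] [-0.81330768 -0.15323853 -2.39271455]
```

View pics/crop4.png

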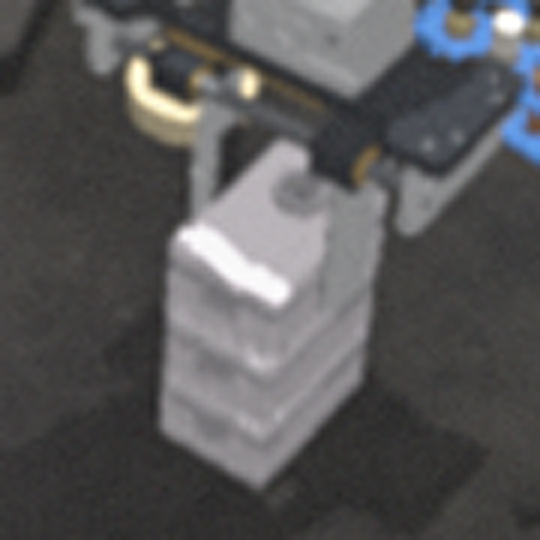

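The box sits flush over the column, with its edges in line. The weight still hangs on the gripper, so about 1 mm remains.

{"api": "jog_arm", "payload": {
  "rows": [0,0,-0.05,0,0,0,1,0,0,-0.05,0,0,0,1,0,0,0,0,0,0,1,0,0,0,0,0,0,1]
}}

```text
clock: 6.25
eef_pos: [603.9, -74.4, 95.5]
eef_rot: [-3.142, 0.0, -3.025]
wrist_force: [0.3, 0.2, -2.4]
finger_gap: 55.7
finger_force: 25.0
```

{"api": "jog_arm", "payload": {
  "rows": [0,0,-0.05,0,0,0,1,0,0,-0.05,0,0,0,1,0,0,0,0,0,0,1,0,0,0,0,0,0,1]
}}

```text
clock: 6.58
eef_pos: [604.0, -74.5, 95.5]
eef_rot: [-3.141, 0.001, -3.025]
wrist_force: [-5.1, 0.3, 8.9]
finger_gap: 56.0
finger_force: 25.0
```

{"api": "jog_arm", "payload": {
  "rows": [0,0,0.05,0,0,0,1,0,0,0,0,0,0,0.4,0,0,0,0,0,0,0,0,0,0,0,0,0,0,0,0,0,0,0,0,0,0,0,0,0,0,0,0,0,0,0,0,0,0,0,0,0,1,0,0,0,0,0,0,2,0,0,0,0,0,0,3,0,0,0,0,0,0,3,0,0,0,0,0,0,3,0,0,0,0,0,0,3,0,0,0,0]
}}

```text
clock: 7.67
eef_pos: [603.6, -74.3, 247.4]
eef_rot: [-3.141, 0.001, -3.025]
wrist_force: [0.6, -0.1, 0.7]
finger_gap: 93.7
finger_force: 0.0
```

{"api": "jog_arm", "payload": {
  "rows": [0,0,2,0,0,0,0,-0.3,2,1,0,0,-0.106,0,-0.3,2,1,0,0,-0.106,0,-0.3,2,0,0,0,-0.106,0,-0.3,2,0,0,0,-0.106,0,-0.3,2,0,0,0,-0.106,0,-0.3,2,0,0,0,-0.106,0,-0.3,2,0,0,0,-0.106,0,-0.3,2,0,0,0,-0.106,0,-0.3,2,0,0,0,-0.106,0,-0.3,2,0,0,0,-0.106,0,-0.3,2,0,0,0,-0.106,0,-0.3,2,0,0,0,-0.106,0,-0.3,2,0,0,0,-0.106,0,-0.3,2,0,0,0,-0.106,0,0,0,0,0,0,0,0]
}}

```text
clock: 9.0
eef_pos: [561.0, 208.4, 285.7]
eef_rot: [3.141, -0.001, 1.769]
wrist_force: [-0.5, -0.1, 0.2]
finger_gap: 94.1
finger_force: 0.0
```

Run:
```python
from box import *
s=manip.read_state();print(s["eef_pos"],s["eef_rot"])
p={n:manip.camera(n)[0] for n in("top","scene")}
for n in p: cv2.imwrite(f"pics/{n}3.png",p[n])
for n,uv in(("top",(308,170)),("scene",(302,213))):
  for t in(215,230,240):
    r,c,a=lid(n,p[n],uv,120,t); print(n,t,np.round(r[0],1),np.round(r[1],1),round(r[2],1),np.round(c,1))
# thermometer body top from picture 0 (arm away)
q=cv2.imread("pics/top0.png")
h=cv2.resize(q[150:215,85:165],None,fx=6,fy=6,interpolation=cv2.INTER_CUBIC)
H=cv2.cvtColor(h,cv2.COLOR_BGR2HSV)
for vt in(150,190,215):
    m=((H[...,0]>15)&(H[...,0]<38)&(H[...,1]>100)&(H[...,2]>vt)).astype(np.uint8)
    c=max(cv2.findContours(m,cv2.RETR_EXTERNAL,cv2.CHAIN_APPROX_NONE)[0],key=cv2.contourArea)
    w=onplane("top",(c[:,0]+.5)/6-.5+np.array([85,150]),192)[:,:2].astype(np.float32);r=cv2.minAreaRect(w)
    print("body",vt,np.round(r[0],1),np.round(r[1],1),round(r[2],1))
# shelf and foot in top view
g=h.min(2)
for t in(130,150,170):
    m=((g>t)).astype(np.uint8)
    for c in cv2.findContours(m,cv2.RETR_EXTERNAL,cv2.CHAIN_APPROX_NONE)[0]:
        if cv2.contourArea(c)>3000:
            uv=(c[:,0]+.5)/6-.5+np.array([85,150])
            for z in(130,10):
                r=cv2.minAreaRect(onplane("top",uv,z)[:,:2].astype(np.float32));print("grey",t,z,np.round(r[0],1),np.round(r[1],1),round(r[2],1))
```

```text
[561.03030152 208.36388416 285.70274979] [ 3.14110149e+00 -5.82320389e-04  1.76940722e+00]
top 215 [600.2 -74.2] [88.4 57. ] 6.3 [600.6 -74.1]
top 230 [600.5 -74.2] [86.9 55.9] 6.3 [600.7 -74.2]
top 240 [600.8 -74.4] [85.6 55.3] 6.2 [600.7 -74.2]
scene 215 [604.4 -74.5] [89.1 58.3] 6.3 [605.4 -74.6]
scene 230 [605.7 -74.4] [85.7 57.3] 6.3 [605.7 -74.5]
scene 240 [605.9 -74.3] [84.4 56.3] 6.3 [605.9 -74.4]
body 150 [562.3 347.1] [19.4 25.9] 13.1
body 190 [562.4 348.7] [16.4 22.6] 11.6
body 215 [562.3 349.4] [14.9 21.2] 8.7
grey 130 130 [556.3 351.4] [178.2  98.7] 76.4
grey 130 10 [574.7 393.1] [202.8 112.3] 76.4
grey 150 130 [527.  312.9] [33.4 88.8] 8.0
grey 150 10 [541.3 349.3] [ 38. 101.] 8.0
grey 150 130 [569.  359.9] [153.   75.8] 76.7
grey 150 10 [589.1 402.9] [174.2  86.3] 76.7
grey 170 130 [525.8 312.8] [31.5 88.2] 6.2
grey 170 10 [540.  349.2] [ 35.8 100.3] 6.2
grey 170 130 [584.4 369.5] [ 78.3 115.2] 12.3
grey 170 10 [606.6 413.8] [ 89.1 131.1] 12.3
```

Run:
```python
from box import *
c=np.array([(78,150),(325,102),(336,187),(90,241)])/6-.4+[85,150]
w=onplane("top",c,130);print(np.round(w[:,:2]),"shelf top",w.mean(0),np.linalg.norm(w-np.roll(w,-1,0),axis=1))
d=w[0]-w[1];print("yaw",np.degrees(np.arctan2(-d[0],d[1])))
c=(np.array([(540,130),(585,102),(711,157),(672,188)])-[480,0])/5.57-.4+[165,130]
w=onplane("scene",c,130);print(np.round(w[:,:2]),"shelf scene",w.mean(0),np.linalg.norm(w-np.roll(w,-1,0),axis=1))
# scene: yellow body, top face bright
q=cv2.imread("pics/scene0.png")[135:165,180:200];q=cv2.resize(q,None,fx=6,fy=6,interpolation=cv2.INTER_CUBIC)
H=cv2.cvtColor(q,cv2.COLOR_BGR2HSV)
for vt in(200,225):
    m=((H[...,0]>15)&(H[...,0]<38)&(H[...,1]>90)&(H[...,2]>vt)).astype(np.uint8)
    c=max(cv2.findContours(m,cv2.RETR_EXTERNAL,cv2.CHAIN_APPROX_NONE)[0],key=cv2.contourArea)
    r=cv2.minAreaRect(onplane("scene",(c[:,0]+.5)/6-.5+np.array([180,135]),192)[:,:2].astype(np.float32));print("body scene",vt,np.round(r[0],1),np.round(r[1],1),round(r[2],1))
```

```text
[[571. 403.]
 [592. 311.]
 [559. 304.]
 [537. 395.]] shelf top [564.9033495  353.38952029 130.        ] [94.36862605 33.27488063 93.85453652 35.45235329]
yaw 12.75882201349623
[[545. 400.]
 [579. 404.]
 [596. 311.]
 [563. 304.]] shelf scene [570.88896495 354.67533627 130.        ] [34.91131503 94.75395408 33.89376564 98.03600724]
body scene 200 [564.4 345.4] [16.8 25.4] 6.1
body scene 225 [565.2 346.3] [14.9 22. ] 10.9
```

Run:
```python
from h import *
for n in("top","scene"):
    p=cv2.imread(f"pics/{n}0.png");C=cloud(n,np.load(f"pics/{n}0.npy"));H=cv2.cvtColor(p,cv2.COLOR_BGR2HSV)
    reg=(abs(C[...,0]-565)<60)&(abs(C[...,1]-350)<70)
    m=reg&(abs(C[...,2]-130)<8)
    X=C[m][:,:2].astype(np.float32);r=cv2.minAreaRect(X);print(n,"shelf",m.sum(),np.median(C[m],0).round(1),np.round(r[0],1),np.round(r[1],1),round(r[2],1))
    m=reg&(C[...,2]>150);Z=C[m]; print(" body n",m.sum(), "top pts",(Z[:,2]>186).sum(),Z[Z[:,2]>186].mean(0).round(1), np.percentile(Z[:,2],[50,95,100]).round())
    for a,b in((140,155),(155,170),(170,184),(184,200)):
        q=Z[(Z[:,2]>a)&(Z[:,2]<b)] if a>=155 else C[reg&(C[...,2]>a)&(C[...,2]<b)]
        if len(q):print("  ",a,len(q),q.mean(0).round(1),q.min(0).round(),q.max(0).round())
    m=reg&(C[...,2]<20)&(p.min(2)>110);X=C[m][:,:2].astype(np.float32);r=cv2.minAreaRect(X);print(" foot",np.round(r[0],1),np.round(r[1],1),round(r[2],1))
    if n=="top": T=cv2.resize(p[150:215,85:165],None,fx=5,fy=5,interpolation=cv2.INTER_CUBIC)
    else: S=cv2.resize(p[130:202,165:220],None,fx=6,fy=6,interpolation=cv2.INTER_CUBIC)
    # predicted marks for two hypotheses at base z=130 and top z=192
    M=manip.camera_model(n);rv=cv2.Rodrigues(np.array(M["R"]))[0]
    for h,c in(((563.5,348.5),(0,0,255)),((568,354),(255,0,0))):
        for z in(130,192):
            uv=cv2.projectPoints(np.array([[h[0],h[1],z]],float),rv,np.array(M["t"],float),np.array(M["K"]),np.array([M["k1"],0,0,0,0.]))[0][0,0]
            I,o,f=(T,(85,150),5) if n=="top" else (S,(165,130),6)
            cv2.circle(I,tuple(int(round((uv[i]-o[i]+.5)*f)) for i in(0,1)),3,c,-1)
k=max(T.shape[0],S.shape[0])
T=np.pad(T,((0,k-T.shape[0]),(0,0),(0,0)));S=np.pad(S,((0,k-S.shape[0]),(0,0),(0,0)))
cv2.imwrite("pics/crop5.png",np.hstack([T,S]))
```

```text
top shelf 508 [563.1 343.1 129.6] [566.3 353.6] [35.  94.3] 12.3
 body n 131 top pts 61 [563.4 350.7 188.8] [186. 191. 193.]
   140 21 [562.2 346.1 148.5] [556. 340. 140.] [573. 360. 155.]
   155 22 [562.  345.3 163.1] [556. 340. 156.] [571. 359. 170.]
   170 29 [562.1 344.1 178.6] [555. 339. 170.] [573. 357. 184.]
   184 72 [563.6 350.3 188.3] [555. 338. 184.] [573. 363. 193.]
 foot [570.8 357.3] [ 92.3 105. ] 11.4
scene shelf 223 [562.8 343.2 130.2] [567.8 353.5] [38.8 93.2] 12.3
 body n 96 top pts 24 [566.7 348.1 189.2] [176. 191. 194.]
   140 26 [564.3 348.2 147.6] [558. 341. 141.] [574. 365. 154.]
   155 28 [563.3 347.6 162.6] [559. 339. 155.] [575. 360. 170.]
   170 32 [565.4 345.7 177.5] [558. 337. 171.] [578. 361. 183.]
   184 28 [566.2 348.1 188.6] [558. 337. 184.] [578. 359. 194.]
 foot [571.1 360.9] [ 93.8 111.5] 13.9
```

View pics/crop5.png

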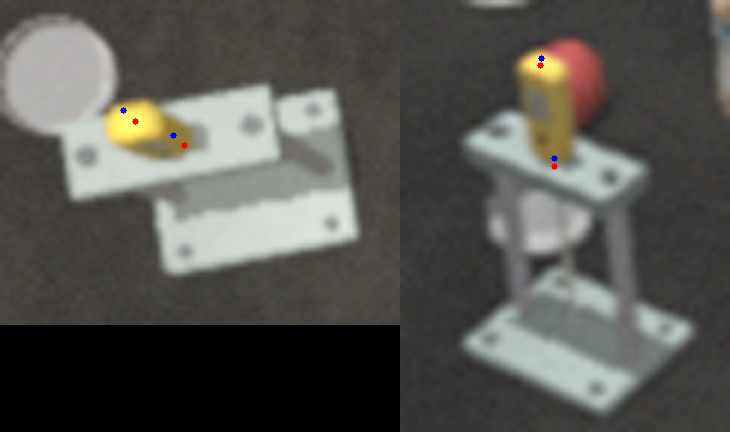

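The red marks (563.5,348.5) sit nearly on the body's top face. With the depth bounds, I take the axis at about (565.5,350.5) and yaw 12°. I'll approach, descend and grip.

{"api": "jog_arm", "payload": {
  "rows": [0.05,2,0,0,0,0.014,0,0.1,3,0,0,0,0,0,0.1,3,0,0,0,0,0,0.1,3,0,0,0,0,0,0.1,2.2,0,0,0,0,0,0,1,0,0,0,0,0,0,0,-2,0,0,0,0,0,0,-2,0,0,0,0,0,0,0,0,0,0,0,0,0,0,0,0,0,0,0,0,0,0,0,0,0]
}}

```text
clock: 10.02
eef_pos: [566.9, 346.9, 246.7]
eef_rot: [3.14, -0.0, 1.788]
wrist_force: [-0.6, 1.0, 0.3]
finger_gap: 94.0
finger_force: 0.0
```

{"api": "jog_arm", "payload": {
  "rows": [-0.1,0.35,-1,0,0,0,0,0,0,-2,0,0,0,0,0,0,-2,0,0,0,0,0,0,-2,0,0,0,0,0,0,-1.2,0,0,0,0,0,0,-0.5,0,0,0,0,0,0,0,0,0,0,0,0,0,0,0,0,0,0,0,0,0,0,0,0,0]
}}

```text
clock: 10.77
eef_pos: [565.8, 351.4, 159.4]
eef_rot: [3.14, -0.001, 1.788]
wrist_force: [-0.5, 0.1, 0.3]
finger_gap: 94.0
finger_force: 0.0
```

{"api": "jog_arm", "payload": {
  "newtons": 5,
  "rows": [0,0,0,0,0,0,0.5,0,0,0,0,0,0,0.7,0,0,0,0,0,0,0.74,0,0,0,0,0,0,0.78,0,0,0,0,0,0,0.8,0,0,0,0,0,0,0.82,0,0,0,0,0,0,1,0,0,0,0,0,0,1,0,0,0,0,0,0,1,0,0,0,0,0,0,1,0,0,0,0,0,0,1,0,0,0,0,0,0,1]
}}

```text
clock: 11.77
eef_pos: [565.4, 351.1, 157.9]
eef_rot: [3.142, 0.0, 1.788]
wrist_force: [-0.1, -0.2, 0.0]
finger_gap: 17.3
finger_force: 0.4
```

{"api": "jog_arm", "payload": {
  "newtons": 5,
  "rows": [0,0,0,0,0,0,1,0,0,0,0,0,0,1,0,0,0,0,0,0,1,0,0,0,0,0,0,1]
}}

```text
clock: 12.1
eef_pos: [565.5, 351.1, 158.0]
eef_rot: [3.141, -0.0, 1.788]
wrist_force: [3.9, 0.6, -1.0]
finger_gap: 17.1
finger_force: 4.9
```

{"api": "jog_arm", "payload": {
  "rows": [0.05,0.01,0,0,0,0,1,0.05,0.01,0,0,0,0,1,0,0,0,0,0,0,1,0,0,0,0,0,0,1]
}}

```text
clock: 12.43
eef_pos: [566.4, 351.3, 157.9]
eef_rot: [-3.142, -0.0, 1.788]
wrist_force: [3.7, 1.3, -1.6]
finger_gap: 16.4
finger_force: 5.0
```

{"api": "jog_arm", "payload": {
  "rows": [0.05,0.01,0,0,0,0,1,0.05,0.01,0,0,0,0,1,0,0,0,0,0,0,1,0,0,0,0,0,0,1]
}}

```text
clock: 12.77
eef_pos: [567.2, 351.5, 157.9]
eef_rot: [-3.141, 0.0, 1.788]
wrist_force: [-0.8, -0.3, -0.1]
finger_gap: 16.1
finger_force: 5.0
```

{"api": "jog_arm", "payload": {
  "newtons": 15,
  "rows": [0,0,0,0,0,0,1,0,0,0,0,0,0,1,0,0,0,0,0,0,1,0,0,0.5,0,0,0,1,0,0,1,0,0,0,1,0,0,1.5,0,0,0,1,0,0,1.5,0,0,0,1,0,0,1.5,0,0,0,1,0,0,1.5,0,0,0,1,0,0,1.5,0,0,0,1,0,0,1.5,0,0,0,1,0,0,1.5,0,0,0,1,0,0,1.5,0,0,0,1,0,0,1,0,0,0,1,0,0,0,0,0,0,1,0,0,0,0,0,0,1]
}}

```text
clock: 14.1
eef_pos: [567.3, 351.5, 303.2]
eef_rot: [3.141, -0.0, 1.788]
wrist_force: [0.4, -0.5, -0.6]
finger_gap: 16.1
finger_force: 15.0
```

{"api": "jog_arm", "payload": {
  "rows": [0.2,-1,0,0,0,0,1,0.25,-2,0,0,0,0,1,0.25,-2,0,0,0,0,1,0.25,-2,0,0,0,0,1,0.25,-2,0,0,0,0,1,0.25,-2,0,0,0,0,1,0.25,-2,0,0,0,0,1,0.25,-2,0,0,0,0,1,0.25,-2,0,0,0,0,1,0.25,-2,0,0,0,0,1,0.25,-2,0,0,0,0,1,0.25,-2,0,0,0,0,1,0.25,-2,0,0,0,0,1,0.25,-2,0,0,0,0,1,0.25,-2,0,0,0,0,1,0.25,-2,0,0,0,0,1,0.25,-2,0,0,0,0,1,0.25,-2,0,0,0,0,1,0.25,-1,0,0,0,0,1,0,0,0,0,0,0,1]
}}

```text
clock: 15.77
eef_pos: [614.3, -10.6, 302.1]
eef_rot: [-3.14, -0.0, 1.785]
wrist_force: [0.5, 0.0, -0.6]
finger_gap: 15.9
finger_force: 15.0
```

Run:
```python
from h import *
s=manip.read_state();print(s["eef_pos"],s["eef_rot"],s["finger_force"])
p,d=manip.camera("scene");cv2.imwrite("pics/scene4.png",p);np.save("pics/scene4.npy",d)
# bush hole from picture 3
T=[]
for n,(u,v) in(("top",(305,165)),("scene",(312,205))):
    q=cv2.imread(f"pics/{n}3.png");M=manip.camera_model(n)
    uv=cv2.projectPoints(np.array([[619,-72.6,128.]]),cv2.Rodrigues(np.array(M["R"]))[0],np.array(M["t"],float),np.array(M["K"]),np.array([M["k1"],0,0,0,0.]))[0][0,0]
    u,v=np.int32(uv.round());g=cv2.cvtColor(q,cv2.COLOR_BGR2GRAY)[v-10:v+11,u-10:u+11]
    G=cv2.resize(g,None,fx=8,fy=8,interpolation=cv2.INTER_CUBIC)
    for t in(120,150,180,200):
        cs=cv2.findContours((G<t).astype(np.uint8),cv2.RETR_EXTERNAL,cv2.CHAIN_APPROX_NONE)[0]
        for c in cs:
            if 800<cv2.contourArea(c)<9000:
                r=cv2.fitEllipse(c);e=(np.array(r[0])+.5)/8-.5+[u-10,v-10]
                print(n,t,cv2.contourArea(c)/64,np.round(r[1],1)/8,"uv",e.round(1),"z128",onplane(n,e,128)[0,:2].round(1),"z120",onplane(n,e,120)[0,:2].round(1))
    T.append(cv2.resize(q[v-20:v+20,u-20:u+20],None,fx=9,fy=9,interpolation=cv2.INTER_CUBIC))
u,v=312,190
T.append(cv2.resize(p[v-50:v+40,u-30:u+60],(360,360),interpolation=cv2.INTER_CUBIC))
cv2.imwrite("pics/crop6.png",cv2.resize(np.hstack(T),(798,266)))
```

```text
[614.25744323 -10.62315866 302.06518393] [-3.14027989e+00 -1.58444552e-04  1.78542156e+00] 14.999343410599977
top 180 25.21875 [5.2625 6.125 ] uv [306.1 160.2] z128 [617.1 -72.5] z120 [618.9 -73.6]
top 200 32.1171875 [5.925 6.925] uv [306.1 160.2] z128 [617.  -72.4] z120 [618.7 -73.5]
top 200 18.765625 [ 1.5625 29.975 ] uv [297.6 149.4] z128 [642.1 -52.6] z120 [644.1 -53.5]
scene 120 98.8671875 [ 9.2    23.8125] uv [306.1 209.5] z128 [638.9 -55.4] z120 [645.8 -50.2]
scene 150 106.8515625 [ 9.4875 24.3125] uv [306.  209.5] z128 [638.6 -55.2] z120 [645.5 -50. ]
scene 180 29.359375 [6.2    6.6125] uv [306.6 217.5] z128 [616.6 -76.1] z120 [623.3 -71.2]
scene 180 113.25 [ 9.8625 24.3375] uv [306.  209.7] z128 [638.2 -55.5] z120 [645.1 -50.3]
scene 200 38.8671875 [6.6625 7.6375] uv [306.6 217.6] z128 [616.5 -76.2] z120 [623.2 -71.3]
scene 200 117.609375 [10.1  24.35] uv [306.  209.7] z128 [637.9 -55.7] z120 [644.8 -50.5]
```

View pics/crop6.png

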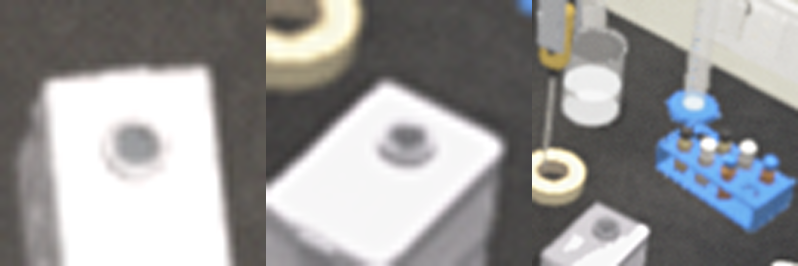

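The bush hole is at (617,-72.5) in the top view. The lid-derived port position is about (621.5,-72.7) in the scene camera's frame and (616.7,-72.4) in the top camera's. The stem hangs near-vertical at left in the third panel. I'll move over the port and compare the stem with the port in the same scene view.

{"api": "jog_arm", "payload": {
  "rows": [0.1,-1.2,0,0,0,0,1,0.1,-1.3,0,0,0,0,1,0.1,-1.3,0,0,0,0,1,0.1,-1.2,0,0,0,0,1,0.1,-0.8,0,0,0,0,1,0,-0.4,0,0,0,0,1,0,0,0,0,0,0,1,0,0,0,0,0,0,1,0,0,0,0,0,0,1]
}}

```text
clock: 16.57
eef_pos: [619.4, -70.1, 303.0]
eef_rot: [3.142, -0.0, 1.788]
wrist_force: [0.8, 0.1, 0.1]
finger_gap: 15.6
finger_force: 15.0
```

```bash
cat > stem.py <<'E'
from h import *
s=manip.read_state();t=s["eef_pos"];print(t.round(1),s["eef_rot"].round(4))
M=manip.camera_model("scene");A=(cv2.Rodrigues(np.array(M["R"]))[0],np.array(M["t"],float),np.array(M["K"]),np.array([M["k1"],0,0,0,0.]))
prj=lambda X:cv2.projectPoints(np.atleast_2d(np.float64(X)),*A)[0][:,0]
ps=[manip.camera("scene") for _ in range(4)]
p=np.mean([a for a,_ in ps],0).astype(np.uint8);cv2.imwrite("pics/sceneS.png",p)
g=cv2.cvtColor(p,cv2.COLOR_BGR2GRAY).astype(float)
print("port px (scene frame)",prj([621.5,-72.7,128]).round(1),"tip pred",prj([t[0],t[1],t[2]-142]).round(1))
for dz in(-30,-36,-45,-60,-75,-90,-100,-110,-120,-130,-138,-142,-146,-150):
    u,v=prj([t[0],t[1],t[2]+dz])[0];r=int(round(v));w=g[r,int(u)-9:int(u)+10]
    print(dz,round(u,1),r,w.astype(int))
u,v=prj([t[0],t[1],t[2]-110])[0].astype(int)
import sys
cv2.imwrite(sys.argv[1],cv2.resize(p[v-40:v+40,u-40:u+40],(600,600),interpolation=cv2.INTER_CUBIC));print("crop origin",u-40,v-40,"x7.5")
E
python3 stem.py pics/crop7.png
```

```text
[619.4 -70.1 303. ] [ 3.1415e+00 -1.0000e-04  1.7882e+00]
port px (scene frame) [[306.8 216. ]] tip pred [[306.5 206.5]]
-30 309.8 172 [247 247 247 247 248 251 254 187 106 110 133 137 117  93  80  78  81  81
  81]
-36 309.6 174 [232 233 234 234 233 234 230 168  86  69 105 107  80  71  74  76  80  82
  80]
-45 309.3 177 [227 227 227 226 226 227 226 216 188 204 205 136  70  64  74  76  76  76
  75]
-60 308.9 182 [135 151 158 159 160 149 129 122 149 134  87  66  69  74  77  80  76  75
  74]
-75 308.4 186 [ 76  76  77  76  74  71  79 121 150 110  75  71  75  76  75  72  72  74
  75]
-90 308.0 191 [ 71  76  76  75  77  76  75 108 152 121  81  73  75  77  76  75  75  75
  73]
-100 307.7 194 [187 105  72  72  75  77  91 130 142 108  81  79  80  80  80  79  81  82
  83]
-110 307.4 197 [253 236 135  79  75  77 105 151 126  91  84  86  87  86  87  88  85  86
  84]
-120 307.1 200 [253 205 101  70  71  82 122 153 114  81  79  80  81  83  84  83  81  80
  83]
-130 306.8 203 [184 148 103  79  80  77  95 138 127  94  82  83  82  83  86  86  86  84
  82]
-138 306.6 205 [143 112  83  80  80  79  98 135 112  86  82  83  84  85  87  84  86  86
  82]
-142 306.5 207 [88 73 74 76 77 78 83 86 80 78 79 81 83 85 86 86 84 81 83]
-146 306.3 208 [ 71  75  76  74  73  88 118 126 104  87  80  79  82  84  85  86  87  83
  83]
-150 306.2 209 [ 72  76  72  73  87 129 174 184 161 134 106  88  81  83  82  82  85  83
  85]
crop origin 267 157 x7.5
```

View pics/crop7.png

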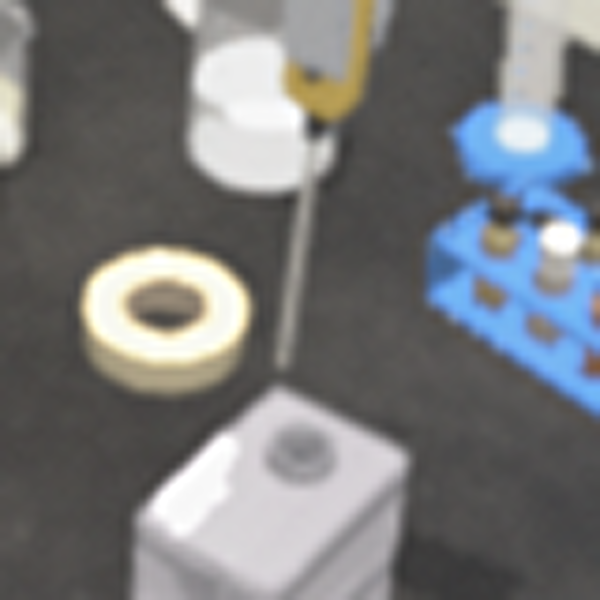

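The stem ends at crop (282,368), which is pixel (304,206). The bore centre is at crop (302,445), pixel (307.3,216.3). The tip is therefore a few mm left of the port (toward +y), and the stem has a slight lean. I'll work this out numerically.

```bash
cat > fit.py <<'E'
from h import *
from scipy.ndimage import map_coordinates
s=manip.read_state();t=s["eef_pos"];yaw=s["eef_rot"][2]
M=manip.camera_model("scene");A=(cv2.Rodrigues(np.array(M["R"]))[0],np.array(M["t"],float),np.array(M["K"]),np.array([M["k1"],0,0,0,0.]))
prj=lambda X:cv2.projectPoints(np.atleast_2d(np.float64(X)),*A)[0][:,0]
def run(p,t,yaw,lo=-134,hi=-68):
    g=cv2.cvtColor(p,cv2.COLOR_BGR2GRAY).astype(float)
    w=np.array([np.cos(yaw),np.sin(yaw),0])  # tool x = pad direction
    zs,us=[],[]
    for dz in np.arange(lo,hi,2.):
        u,v=prj(t+[0,0,dz])[0];x=u+np.arange(-7,4,.25)
        q=map_coordinates(g,[np.full_like(x,v),x],order=1);b=np.median(q)
        i=np.argmax(np.where((q<185),q,0));k=np.abs(x-x[i])<1.6;e=np.clip(q[k]-b-8,0,None)
        zs.append(dz);us.append((e*x[k]).sum()/e.sum()-u)
    zs,us=np.array(zs),np.array(us);a=np.polyfit(zs,us,1)
    k=abs(us-np.polyval(a,zs))<.5;a=np.polyfit(zs[k],us[k],1)
    P=t+[0,0,-120];dw=prj(P+w*5)-prj(P);dx=prj(P+[5,0,0])-prj(P);dy=prj(P+[0,5,0])-prj(P)
    print("px/mm pad",(dw/5).round(3),"x",(dx/5).round(3),"y",(dy/5).round(3),"kept",k.sum(),len(k),"rms",np.std(us[k]-np.polyval(a,zs[k])).round(2))
    off=lambda dz:np.polyval(a,dz)/(dw[0,0]/5)
    print("pad offset at tip,stem,grip",[round(off(z),2) for z in(-142,-112,11)],"tilt",a[0]/(dw[0,0]/5),"w",w[:2].round(3))
    # tip end along the stem
    zz=np.arange(-165,-115,.5);L=prj(t+np.c_[0*zz,0*zz,zz])+np.c_[np.polyval(a,zz),0*zz]
    q=np.max([map_coordinates(g,[L[:,1],L[:,0]+d],order=1) for d in(-.5,0,.5)],0)
    print("along",[(z,int(v)) for z,v in zip(zz[::4],q[::4])])
if __name__=="__main__":
    run(cv2.imread("pics/sceneS.png"),t,yaw)
E
python3 fit.py
```

```text
px/mm pad [[-0.351 -0.143]] x [[ 0.257 -0.186]] y [[-0.302 -0.187]] kept 33 33 rms 0.06
pad offset at tip,stem,grip [np.float64(7.25), np.float64(6.07), np.float64(1.23)] tilt -0.03935340595370549 w [-0.216  0.976]
along [(np.float64(-165.0), 211), (np.float64(-163.0), 213), (np.float64(-161.0), 214), (np.float64(-159.0), 215), (np.float64(-157.0), 215), (np.float64(-155.0), 213), (np.float64(-153.0), 204), (np.float64(-151.0), 186), (np.float64(-149.0), 155), (np.float64(-147.0), 122), (np.float64(-145.0), 101), (np.float64(-143.0), 87), (np.float64(-141.0), 95), (np.float64(-139.0), 109), (np.float64(-137.0), 128), (np.float64(-135.0), 135), (np.float64(-133.0), 139), (np.float64(-131.0), 136), (np.float64(-129.0), 135), (np.float64(-127.0), 134), (np.float64(-125.0), 136), (np.float64(-123.0), 140), (np.float64(-121.0), 144), (np.float64(-119.0), 149), (np.float64(-117.0), 153)]
```

```bash
python3 -c "
from h import *
s=manip.read_state();print(s['joints'].round(3),s['clock'])"
```

```text
[-0.172  0.425  1.149  0.     1.568 -0.389] 16.7667
```

{"api": "jog_arm", "payload": {
  "rows": [0,0,0,0,0,-0.11,1,0,0,0,0,0,-0.11,1,0,0,0,0,0,-0.11,1,0,0,0,0,0,-0.11,1,0,0,0,0,0,-0.11,1,0,0,0,0,0,-0.11,1,0,0,0,0,0,-0.11,1,0,0,0,0,0,-0.11,1,0,0,0,0,0,-0.11,1,0,0,0,0,0,-0.11,1,0,0,0,0,0,-0.11,1,0,0,0,0,0,-0.11,1,0,0,0,0,0,-0.11,1,0,0,0,0,0,-0.11,1,0,0,0,0,0,-0.11,1,0,0,0,0,0,-0.11,1,0,0,0,0,0,-0.11,1,0,0,0,0,0,-0.11,1,0,0,0,0,0,-0.11,1,0,0,0,0,0,-0.11,1]
}}

```text
clock: 18.43
eef_pos: [619.3, -70.3, 303.0]
eef_rot: [-3.142, -0.0, -0.417]
wrist_force: [-0.1, 0.1, -0.4]
finger_gap: 15.8
finger_force: 15.0
```

{"api": "jog_arm", "payload": {
  "rows": [0,0,0,0,0,-0.11,1,0,0,0,0,0,-0.11,1,0,0,0,0,0,-0.11,1,0,0,0,0,0,-0.11,1,0,0,0,0,0,-0.11,1,0,0,0,0,0,0,1,0,0,0,0,0,0,1,0,0,0,0,0,0,1]
}}

```text
clock: 19.1
eef_pos: [619.3, -70.4, 303.0]
eef_rot: [-3.142, -0.0, -0.958]
wrist_force: [-0.1, 0.6, 0.5]
finger_gap: 15.9
finger_force: 15.0
```

Run:
```python
from fit import *
p=np.mean([manip.camera("scene")[0] for _ in range(4)],0).astype(np.uint8);cv2.imwrite("pics/sceneT.png",p)
print(t.round(1),yaw,s["joints"].round(2))
run(p,t,yaw)
u,v=prj(t+[0,0,-110])[0].astype(int);cv2.imwrite("pics/crop8.png",cv2.resize(p[v-40:v+40,u-40:u+40],(600,600),interpolation=cv2.INTER_CUBIC));print("crop origin",u-40,v-40)
```

```text
[619.3 -70.4 303. ] -0.9583241205657549 [-0.17  0.42  1.15  0.    1.57  2.36]
px/mm pad [[0.396 0.046]] x [[ 0.257 -0.186]] y [[-0.302 -0.187]] kept 33 33 rms 0.06
pad offset at tip,stem,grip [np.float64(8.07), np.float64(7.45), np.float64(4.92)] tilt -0.020563841800801088 w [ 0.575 -0.818]
along [(np.float64(-165.0), 201), (np.float64(-163.0), 201), (np.float64(-161.0), 203), (np.float64(-159.0), 181), (np.float64(-157.0), 156), (np.float64(-155.0), 124), (np.float64(-153.0), 99), (np.float64(-151.0), 84), (np.float64(-149.0), 87), (np.float64(-147.0), 97), (np.float64(-145.0), 116), (np.float64(-143.0), 133), (np.float64(-141.0), 140), (np.float64(-139.0), 143), (np.float64(-137.0), 145), (np.float64(-135.0), 147), (np.float64(-133.0), 149), (np.float64(-131.0), 152), (np.float64(-129.0), 154), (np.float64(-127.0), 152), (np.float64(-125.0), 146), (np.float64(-123.0), 139), (np.float64(-121.0), 136), (np.float64(-119.0), 136), (np.float64(-117.0), 138)]
crop origin 267 157
```

View pics/crop8.png

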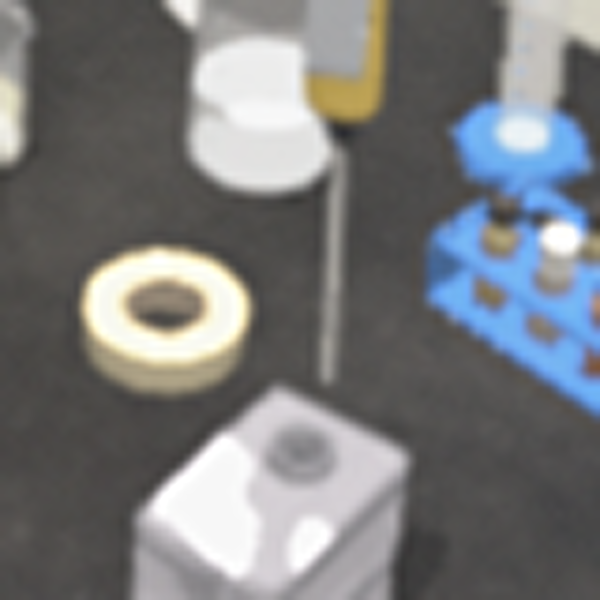

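The half-turn separates bias from offset. The stem sits 7.7 mm along tool x at the tip, with a real lean of 0.029 rad, and the camera bias is small. I'll straighten the lean, centre on the estimated port (621.2,-72.3), and lower to about 8 mm above the rim for a same-height check.

{"api": "jog_arm", "payload": {
  "rows": [0,0.05,0,0.012,0.0085,0,1,0,0.04,0,0.012,0.0085,0,1,0,0,-0.5,0,0,0,1,0,0,-0.7,0,0,0,1,0,0,-0.7,0,0,0,1,0,0,-0.4,0,0,0,1,0,0,-0.1,0,0,0,1,0,0,0,0,0,0,1,0,0,0,0,0,0,1,0,0,0,0,0,0,1]
}}

```text
clock: 20.13
eef_pos: [619.4, -69.6, 279.3]
eef_rot: [-3.141, 0.029, -0.962]
wrist_force: [0.4, 0.1, -0.3]
finger_gap: 16.1
finger_force: 15.0
```

Run:
```python
from fit import *
p=np.mean([manip.camera("scene")[0] for _ in range(4)],0).astype(np.uint8);cv2.imwrite("pics/sceneU.png",p)
print(t.round(1),s["eef_rot"].round(4))
run(p,t,yaw,-120,-75)
u,v=307,200;cv2.imwrite("pics/crop9.png",cv2.resize(p[v-25:v+30,u-27:u+28],(594,594),interpolation=cv2.INTER_CUBIC));print("crop origin",u-27,v-25,"x10.8")
for X in((621.2,-72.3,128),(621.2,-72.3,136)):print(X,prj(X).round(2),((prj(X)-[u-27,v-25]+.5)*10.8).round())
```

```text
[619.4 -69.6 279.3] [-3.1414  0.029  -0.9621]
px/mm pad [[0.39  0.048]] x [[ 0.254 -0.187]] y [[-0.297 -0.188]] kept 23 23 rms 0.08
pad offset at tip,stem,grip [np.float64(4.84), np.float64(4.72), np.float64(4.22)] tilt -0.004085108294123832 w [ 0.572 -0.82 ]
along [(np.float64(-165.0), 156), (np.float64(-163.0), 159), (np.float64(-161.0), 149), (np.float64(-159.0), 141), (np.float64(-157.0), 134), (np.float64(-155.0), 131), (np.float64(-153.0), 133), (np.float64(-151.0), 137), (np.float64(-149.0), 141), (np.float64(-147.0), 150), (np.float64(-145.0), 162), (np.float64(-143.0), 172), (np.float64(-141.0), 182), (np.float64(-139.0), 185), (np.float64(-137.0), 185), (np.float64(-135.0), 185), (np.float64(-133.0), 176), (np.float64(-131.0), 164), (np.float64(-129.0), 156), (np.float64(-127.0), 152), (np.float64(-125.0), 151), (np.float64(-123.0), 149), (np.float64(-121.0), 147), (np.float64(-119.0), 146), (np.float64(-117.0), 145)]
crop origin 280 175 x10.8
(621.2, -72.3, 128) [[306.65 215.93]] [[293. 447.]]
(621.2, -72.3, 136) [[306.87 213.71]] [[296. 423.]]
```

View pics/crop9.png

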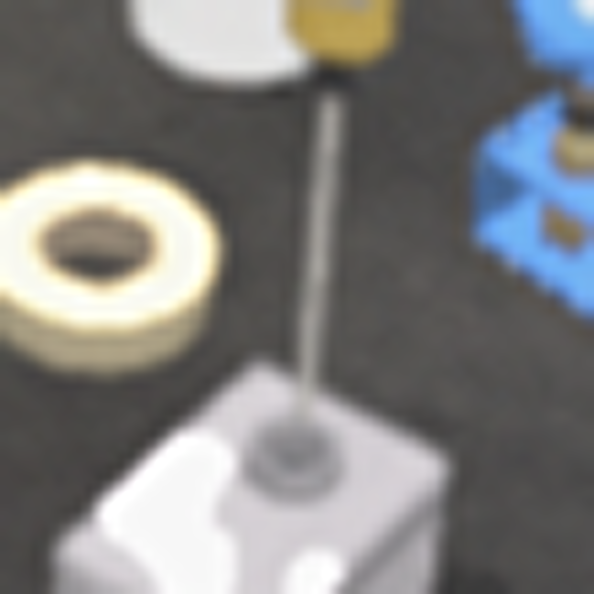

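The crop shows the tip just above the bush: stem end at about (303,415), bore centre at about (296,447). The predicted centred tip position is (297,422). I'll check the tip end numerically by contrast along the stem.

Run:
```python
from fit import *
for f,T,a in(("S",np.array([619.4,-70.1,303]),(.01381,-2.545+142*.01381)),("T",np.array([619.3,-70.4,303]),(-.00814,3.2-142*.00814)),("U",t,(-.0016,1.89-142*.0016))):
    g=cv2.cvtColor(cv2.imread(f"pics/scene{f}.png"),cv2.COLOR_BGR2GRAY).astype(float)
    zz=np.arange(-162,-120,1.5);L=prj(T+np.c_[0*zz,0*zz,zz])+np.c_[np.polyval(a,zz),0*zz]
    q=lambda d:map_coordinates(g,[L[:,1],L[:,0]+d],order=1)
    c=q(0)-(q(-2.5)+q(2.5))/2
    print(f,[(float(z),round(float(v),1),int(k)) for z,v,k in zip(zz,L[:,1],c)])
u,v=306,214;gg=cv2.cvtColor(cv2.imread("pics/sceneU.png"),cv2.COLOR_BGR2GRAY)
print(gg[206:224,298:316])
```

```text
S [(-162.0, 212.2, 6), (-160.5, 211.8, 8), (-159.0, 211.4, 12), (-157.5, 211.0, 17), (-156.0, 210.5, 29), (-154.5, 210.1, 41), (-153.0, 209.7, 52), (-151.5, 209.3, 62), (-150.0, 208.8, 64), (-148.5, 208.4, 53), (-147.0, 208.0, 41), (-145.5, 207.5, 26), (-144.0, 207.1, 11), (-142.5, 206.7, 11), (-141.0, 206.2, 16), (-139.5, 205.8, 25), (-138.0, 205.4, 38), (-136.5, 204.9, 50), (-135.0, 204.5, 54), (-133.5, 204.1, 57), (-132.0, 203.6, 55), (-130.5, 203.2, 53), (-129.0, 202.7, 53), (-127.5, 202.3, 55), (-126.0, 201.9, 56), (-124.5, 201.4, 58), (-123.0, 201.0, 61), (-121.5, 200.5, 65)]
T [(-162.0, 212.3, 23), (-160.5, 211.9, 23), (-159.0, 211.5, 13), (-157.5, 211.0, 3), (-156.0, 210.6, -7), (-154.5, 210.2, -17), (-153.0, 209.8, -19), (-151.5, 209.3, -15), (-150.0, 208.9, -10), (-148.5, 208.5, 0), (-147.0, 208.0, 11), (-145.5, 207.6, 24), (-144.0, 207.2, 38), (-142.5, 206.7, 47), (-141.0, 206.3, 54), (-139.5, 205.9, 59), (-138.0, 205.4, 59), (-136.5, 205.0, 59), (-135.0, 204.6, 61), (-133.5, 204.1, 62), (-132.0, 203.7, 64), (-130.5, 203.3, 67), (-129.0, 202.8, 69), (-127.5, 202.4, 68), (-
[... 1336 characters left out ...]
191 202 206 200 183 157]
 [247 243 226 213 202 180 156 146 143 142 142 147 169 190 205 209 207 199]
 [251 251 248 225 191 170 150 137 134 135 134 135 156 182 204 208 208 208]
 [248 249 252 238 184 158 153 142 127 126 133 140 156 174 201 208 207 207]
 [247 249 251 235 176 145 149 149 140 137 146 151 157 169 199 208 207 208]
 [248 249 245 218 183 154 144 149 157 160 160 156 152 177 201 207 207 209]
 [248 249 232 213 203 186 163 152 153 152 154 157 170 196 207 208 210 210]
 [248 243 217 210 210 206 194 180 174 172 174 184 198 206 209 210 210 210]
 [249 239 212 208 210 210 209 207 205 205 204 204 207 210 210 209 210 206]
 [248 240 218 210 209 209 209 211 209 209 208 207 208 209 209 210 205 195]]
```

{"api": "jog_arm", "payload": {
  "rows": [-0.05,0.04,0,0,0,0,1,-0.05,0.04,0,0,0,0,1,0,0,-0.3,0,0,0,1,0,0,-0.4,0,0,0,1,0,0,-0.3,0,0,0,1,0,0,0,0,0,0,1,0,0,0,0,0,0,1,0,0,0,0,0,0,1]
}}

```text
clock: 21.0
eef_pos: [618.4, -68.8, 269.0]
eef_rot: [3.141, 0.029, -0.962]
wrist_force: [0.6, -0.8, -0.8]
finger_gap: 16.1
finger_force: 15.0
```

Run:
```python
from fit import *
p=np.mean([manip.camera("scene")[0] for _ in range(4)],0).astype(np.uint8);cv2.imwrite("pics/sceneV.png",p)
print(t.round(1),s["eef_rot"].round(4))
run(p,t,yaw,-120,-75)
print(cv2.cvtColor(p,cv2.COLOR_BGR2GRAY)[206:224,298:316])
```

```text
[618.4 -68.8 269. ] [ 3.1414  0.0294 -0.9622]Traceback (most recent call last):
  File "<stdin>", line 4, in <module>
  File "fit.py", line 16, in run
    k=abs(us-np.polyval(a,zs))<.5;a=np.polyfit(zs[k],us[k],1)
                                    ~~~~~~~~~~^^^^^^^^^^^^^^^
    raise TypeError("expected non-empty vector for x")
TypeError: expected non-empty vector for x
```

Run:
```python
from fit import *
p=cv2.imread("pics/sceneV.png")
run(p,t,yaw,-110,-72)
print(cv2.cvtColor(p,cv2.COLOR_BGR2GRAY)[200:224,298:316])
```

```text
px/mm pad [[0.388 0.048]] x [[ 0.253 -0.187]] y [[-0.295 -0.188]] kept 3 19 rms 0.24
pad offset at tip,stem,grip [np.float64(38.04), np.float64(13.18), np.float64(-88.75)] tilt -0.8286840274260624 w [ 0.572 -0.82 ]
along [(np.float64(-165.0), 77), (np.float64(-163.0), 76), (np.float64(-161.0), 78), (np.float64(-159.0), 77), (np.float64(-157.0), 76), (np.float64(-155.0), 75), (np.float64(-153.0), 74), (np.float64(-151.0), 87), (np.float64(-149.0), 121), (np.float64(-147.0), 143), (np.float64(-145.0), 160), (np.float64(-143.0), 152), (np.float64(-141.0), 144), (np.float64(-139.0), 132), (np.float64(-137.0), 120), (np.float64(-135.0), 104), (np.float64(-133.0), 98), (np.float64(-131.0), 85), (np.float64(-129.0), 85), (np.float64(-127.0), 80), (np.float64(-125.0), 82), (np.float64(-123.0), 83), (np.float64(-121.0), 80), (np.float64(-119.0), 80), (np.float64(-117.0), 82)]
[[253 202  98  68  74  76  77  78  77 107 154 125  86  79  84  83  80  79]
 [237 152  83  71  74  77  81  79  77 110 156 124  86  79  82  82  81  82]
 [188 116  79  74  77  78  80  79  81 114 155 119  84  82  84  84  84 
[... 880 characters left out ...]
191 204 206 200 183 156]
 [254 240 215 210 201 181 156 144 148 161 147 148 169 188 205 209 207 199]
 [250 247 229 211 189 169 149 137 137 147 138 136 157 183 204 208 209 208]
 [248 250 247 223 179 159 153 142 126 124 132 140 156 175 201 207 206 207]
 [248 249 249 229 176 145 149 149 141 137 144 151 155 168 199 207 207 207]
 [248 244 228 215 186 155 144 150 158 161 158 154 153 176 202 207 207 210]
 [249 239 212 208 205 185 162 153 152 153 154 158 169 195 206 208 210 208]
 [249 239 212 209 211 207 195 181 175 172 175 183 197 207 210 209 209 210]
 [249 234 211 210 210 211 207 206 205 202 203 204 207 209 209 210 209 207]
 [247 230 212 210 209 210 211 211 210 207 207 206 208 209 209 210 205 195]]
```

The tip is at the mouth plane: the stem end is at about pixel (307.0,216.4) and the bore centre at about (306.8,216.3), so it is centred. I'll lower 27 mm.

{"api": "jog_arm", "payload": {
  "rows": [0,0,-0.3,0,0,0,1,0,0,-0.4,0,0,0,1,0,0,-0.4,0,0,0,1,0,0,-0.4,0,0,0,1,0,0,-0.4,0,0,0,1,0,0,-0.4,0,0,0,1,0,0,-0.3,0,0,0,1,0,0,-0.1,0,0,0,1,0,0,0,0,0,0,1,0,0,0,0,0,0,1,0,0,0,0,0,0,1,0,0,0,0,0,0,1]
}}

```text
clock: 22.2
eef_pos: [618.4, -68.8, 242.2]
eef_rot: [-3.142, 0.029, -0.962]
wrist_force: [0.4, -0.1, -1.1]
finger_gap: 15.8
finger_force: 15.0
```

Run:
```python
from fit import *
p=np.mean([manip.camera("scene")[0] for _ in range(4)],0).astype(np.uint8)
print(t.round(1),s["eef_rot"].round(4),s["finger_force"],s["wrist_force"].round(1))
print(cv2.cvtColor(p,cv2.COLOR_BGR2GRAY)[200:224,298:316])
```

```text
[618.4 -68.8 242.2] [-3.1416  0.0291 -0.9622] 14.99953196675051 [ 0.4 -0.1 -1.1]
[[253 202 100  69  72  76  78  77  79 110 151 120  85  80  82  84  79  80]
 [237 150  83  70  74  77  81  81  78 111 152 116  83  79  82  82  80  81]
 [188 115  79  76  75  77  78  78  80 116 155 117  82  82  85  84  82  82]
 [145 101  79  78  78  78  78  78  86 125 158 117  85  83  85  83  83  80]
 [127  94  78  81  81  79  79  77  88 125 147 111  84  82  85  85  84  83]
 [110  84  78  80  81  82  79  77  91 132 143 107  85  84  86  85  84  82]
 [ 89  76  76  79  82  80  79  77  92 134 141 105  83  84  83  82  81  79]
 [ 72  74  76  74  77  84  84  77  93 139 139 103  84  84  84  84  81  81]
 [ 73  76  74  72  87 118 122 101 105 147 132  95  82  83  84  85  84  83]
 [ 74  70  70  88 127 172 181 158 141 154 129  91  81  82  83  82  83  83]
 [ 70  71  96 139 177 203 211 205 183 167 138 107  91  82  78  80  80  84]
 [ 72  99 149 192 207 213 214 210 194 177 168 155 130 103  85  78  80  84]
 [ 98 149 193 209 213 211 211 206 190 178 187 197 184 158 129 102  85  81]
 [148 193 210 211 211 207 202 191 179 175 187 200 205 200 182 156 128 101]
 [195 209 210 210 208 195 177 165 161 169 169 173 189 201 205 201 183 155]
 [228 218 211 209 200 179 156 143 151 164 150 146 168 188 206 208 207 198]
 [248 241 223 208 188 169 148 140 147 157 142 136 155 182 202 207 208 208]
 [249 251 238 209 175 158 153 144 149 153 140 139 155 173 200 207 205 206]
 [249 250 234 207 171 146 151 150 156 156 150 151 155 168 199 207 207 207]
 [249 239 217 205 183 155 144 148 160 162 160 154 152 177 200 207 206 209]
 [243 217 207 209 204 185 163 151 151 152 154 157 169 194 207 208 209 210]
 [239 211 207 209 211 206 194 179 174 172 175 184 196 206 207 208 209 207]
 [239 211 207 209 211 210 208 205 204 203 203 204 205 207 209 209 210 206]
 [241 217 211 209 210 208 210 209 208 208 206 206 208 209 209 208 206 193]]
```

```bash
python3 -c "
from cell import manip
print(manip.sign_off())"
```

```text
the job is handed in; nothing more can be done
None
```

The ported box sits on the column, within about 1 mm and 0.3° by both cameras. The thermometer is held upright in the port, with the tip about 28 mm below the mouth. The job is handed in at about 22 s, but the sign-off returned no verdict.

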